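# Spent syringe into the sharps bin

### The arm

A 6-joint arm with a two-finger parallel gripper is mounted at the origin on the work surface. World frame = base frame: x ahead of the robot, y to its left, z up, the work surface at z = 0. Lengths are in m, angles in rad, forces in N, time in s.
With the tool pointing down it reaches from about 0.35 to 0.85 m from the base axis. Payload 8.1 kg.
Tool frame: the origin (TCP) lies at the very end of the fingers, on their centre line; the grasp point (between the pads) lies robot.tcp_to_grasp behind it (robot.tcp_to_grasp is the distance from the TCP to the grasp point, in m); z points along the fingers, y is the line along which they close (so a half turn about z gives the same grasp; the last joint's range is limited). The gripper opens to 93 mm and grips with 3 to 60 N. Pads are 15 mm wide; open, the fingers measure 128 mm over their backs; the gripper's body (75 mm by 188 mm) begins 65 mm behind the grasp point.
Start: joints at [1.144, 0.13, 1.488, -0, 1.523, -0.085], TCP at [0.201, 0.565, 0.219] pointing down, gripper open.
Joint ranges: [-2.96, 2.96], [-0.89, 2.26], [0.02, 2.5], [-1.34, 4.48], [0, 2.73], [-2.66, 2.66]. Speed limits (rad/s): [2.39, 2.39, 2.79, 3.14, 3.14, 3.14].

### API

Orientations are given as a rotation vector (axis times angle).
In Python, from plant import robot gives the robot as it stands. The module is installed in compiled form; this text tells all that it offers.
- The arm moves only by the shell command python3 -m pendant 'ROWS' [FORCE]. ROWS is JSON, a list that holds one entry, the list of rows, each a list of 5 numbers: the opening, from 0 (shut) to 1 (fully open), then the shift along the tool's x, y, z in cm, then the turn about the tool's z in degrees. In form: [[[fingers, x, y, z, roll], ...]]. A call has 1 to 8 rows; each row shifts and turns the commanded pose from where the row before left it, along the tool's axes as they then stand; what a row does not reach is not made up. A row lasts 1/10 s, in which the tool goes at most 50 mm and 8.59 degrees, less where a joint would pass 70% of its speed; a pose out of reach is approached as far as the arm can. A call is refused whole if a number of a shift passes 5 or a number of a turn 8.59, either way. A call with a gripper value outside its range is refused whole. The fingers move at their own pace and stop on an object; FORCE is the grip in N (left out, the last holds). Time passes only in rows, so rows that do not move let the fingers close. It gives the time, the measured TCP pose, the force, the opening and the grip force at its end, in the units of the state.
- robot.read_state(): the state, without advancing time (a new reading comes with each control period).
- robot.read_camera(name): name is "side" or "top"; returns a dict with "img" (384x512x3 uint8, blue, green, red), "K" (3x3 intrinsics, pixels), "pose" (4x4, takes a point from camera to world coordinates). Camera axes: x right, y up, looking along -z (the intrinsics and any distortion apply to the point x, -y, -z); pixel columns grow to the right and rows downward; lengths in m; the calibration is good to about 2 mm. A picture is of the moment at which its call begins. There is no depth.
- robot.close_job(): hands the job in; it is judged then, once.
The state is a dict: "t": time; "q": joint angles; "dq": joint speeds; "joint_torque": joint torques, N m; "tool_pos": TCP position; "orientation": TCP orientation; "force": force on the tool from outside, world axes, zero at the start; "wrist_torque": the same for the moment, N m; "opening": finger opening in m; "gripper_force": force on a finger pad.
Only numpy, scipy, OpenCV 4.12 (cv2) and the standard library are available. Lean on these libraries where they do the work, as an engineer would, in place of code of your own. Each camera call takes 0.05 s, during which the arm holds its last target. There are 200 camera calls.

### The job

Three plastic syringes lie on the grey bench mat. One is spent: its plunger is pushed all the way in, so it is clearly shorter than the other two. Drop the spent one into the open yellow sharps bin, and leave the two syringes with drawn-out plungers lying where they are.

Things in the scene. Friction and masses are not known exactly. Their poses are not given: they have to be found in the camera images.
- empty_mid (a point): Spent syringe, 112 mm long, about 30 g, lying on the bench (z = 0). Point: middle of its barrel, on the axis, 10 mm above the bench; x axis along it to the nozzle, z up. Barrel 20 mm in diameter, to 38 mm either side of the point: grip it across. Flange 34 mm wide (y) at 38 mm behind, so it does not roll; thumb plate ends 50 mm behind, capped nozzle (9 mm) 62 mm ahead.
- drawn_a_mid (a point): A syringe with its plunger drawn out, to be left alone. Same barrel, flange, nozzle, point and axes as the spent one, but its thin plunger rod (9 mm) and thumb plate stick out to 90 mm behind the point: whole length 152 mm.
- drawn_b_mid (a point): The second syringe with its plunger drawn out, the same as the other, also to be left alone.
- bin_mouth (a point): Centre of the mouth of the open yellow sharps bin, at its rim 150 mm above the bench; bin fixed. x axis along the short side, y along the long side, z up. Mouth 180 mm (x) by 230 mm (y) clear, 210 by 264 mm over the rim; straight walls, inner floor 145 mm below the point. Only a flask (122 mm tall) and a flat slide box stand elsewhere, beyond the syringes (x over 0.73 m).
Things that resemble listed ones, but are neither listed nor needed, are in the scene too. Leave any pink or purple look-alike of the part that bears empty_mid alone.

How it is judged:
At the end, for the whole second after the job is handed in: The spent syringe lies at rest inside the sharps bin, its middle at least 50 mm below the rim; both drawn syringes lie within 30 mm of where they were (x of empty_mid in the frame of bin_mouth between -0.09 and 0.09 m and y of empty_mid in the frame of bin_mouth between -0.115 and 0.115 m and z of empty_mid in the frame of bin_mouth below -0.05 m and linear speed of empty below 0.05 m/s and distance of each of drawn_a_mid, drawn_b_mid from where it was at the start of the episode below 0.03 m); the robot touches nothing.
It fails at once if a drawn syringe is shifted or lifted by more than 30 mm (distance of any of drawn_a_mid, drawn_b_mid from where it was at the start of the episode above 0.03 m).
It also fails if it takes over 35 s, if anything falls off the work surface, if the arm or the gripper's body presses on something with over 40 N, if the wrist force passes 120 N, or if a joint passes its speed limit or range.

## Working session

There is one attempt and no reset: what is moved stays moved. The work goes in short steps, Python scripts to look and compute and a shell command to move; the robot and the scene stay as the last step left them, time stands still between calls to the robot, and variables do not carry over. Pictures are saved under pics/ and viewed, at most 10 in all, crops included, and the job is handed in when it is done.

```bash
mkdir -p pics
python3 - <<'E'
from plant import robot
import cv2
for n in("top","side"):
    d=robot.read_camera(n); cv2.imwrite(f"pics/{n}0.png",d["img"]); print(n,d["K"].round(1).tolist(),d["pose"].round(3).tolist(),d.keys())
s=robot.read_state();print(s["t"],s["tool_pos"],s["orientation"],robot.tcp_to_grasp)
E
```

```text
top [[376.7, 0.0, 259.9], [0.0, 376.7, 183.1], [0.0, 0.0, 1.0]] [[0.011, 0.986, -0.165, 0.29], [-1.0, 0.011, -0.002, 0.033], [-0.0, 0.165, 0.986, 0.957], [0.0, 0.0, 0.0, 1.0]] dict_keys(['img', 'K', 'pose'])
side [[459.5, 0.0, 250.7], [0.0, 459.5, 197.5], [0.0, 0.0, 1.0]] [[0.992, 0.102, -0.078, 0.347], [-0.128, 0.747, -0.652, -0.731], [-0.009, 0.657, 0.754, 1.012], [0.0, 0.0, 0.0, 1.0]] dict_keys(['img', 'K', 'pose'])
0.1 [0.20088562 0.56483235 0.21768608] [-5.34174082e-01 -3.09543503e+00  2.53451751e-03] 0.0188
```

View pics/top0.png

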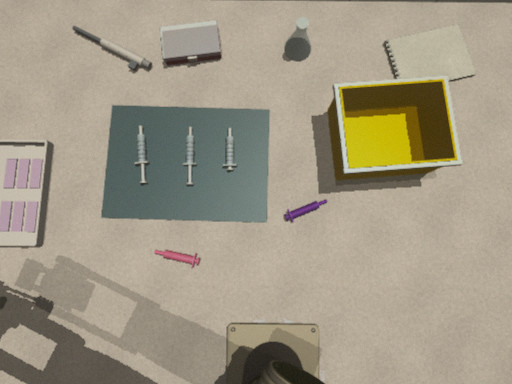

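View pics/side0.png

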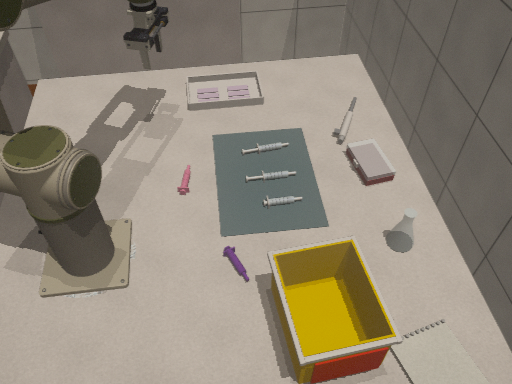

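The pictures show three syringes on the mat. In the top view they are at (141,153), long; (190,155), long; and (230,149), short. The things that could be mistaken for the target are the pink one (178,257), the purple one (305,210) and the pipette (112,48). I choose (230,149) and will check it in a crop.

```bash
cat > h.py <<'E'
import numpy as np
from scipy.spatial.transform import Rotation as R
def ray(d,u,v,z):
    p=d["pose"];K=d["K"];r=p[:3,:3]@np.array([(u-K[0,2])/K[0,0],-(v-K[1,2])/K[1,1],-1]);o=p[:3,3]
    return (o+r*(z-o[2])/r[2]).round(4)
E
python3 - <<'E'
from plant import robot
import cv2
from h import *
d=robot.read_camera("top");e=robot.read_camera("side")
a=cv2.resize(d["img"][115:195,125:245],None,fx=5,fy=5,interpolation=2)
b=cv2.resize(e["img"][135:215,235:315],None,fx=5,fy=5,interpolation=2)[:400]
b=cv2.resize(b,(200*2-200+0,200)) if 0 else b[:, :]
cv2.imwrite("pics/c1.png",a); cv2.imwrite("pics/c1s.png",b)
for n,q in dict(noz=(230,127),plate=(230.5,170),mid=(230,150),b=(190,155)).items(): print(n,ray(d,*q,.01))
for q in ((332,84),(448,78),(458,164),(343,172)): print("bin",ray(d,*q,.15))
for q in ((302,199),(264,201)): print("side",ray(e,*q,.01))
s=robot.read_state();print(R.from_rotvec(s["orientation"]).as_matrix().round(3).tolist())
E
```

```text
noz [0.5971 0.1146 0.01  ]
plate [0.4824 0.1106 0.01  ]
mid [0.5352 0.1131 0.01  ]
b [0.5208 0.2161 0.01  ]
bin [ 0.6559 -0.127   0.15  ]
bin [ 0.6732 -0.3917  0.15  ]
bin [ 0.4727 -0.3992  0.15  ]
bin [ 0.4522 -0.1467  0.15  ]
side [0.5957 0.1097 0.01  ]
side [0.4862 0.117  0.01  ]
[[-0.942, 0.335, -0.0], [0.335, 0.942, -0.001], [0.0, -0.001, -1.0]]
```

View pics/c1.png

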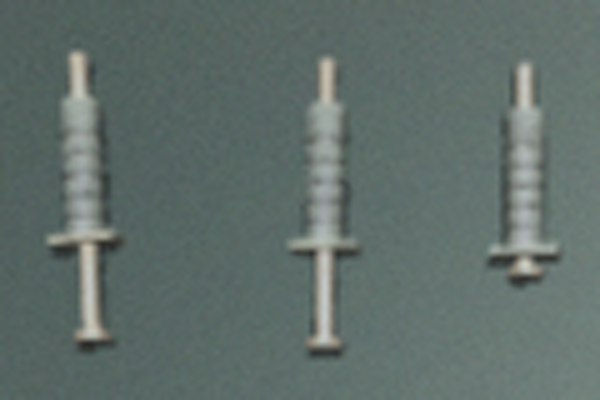

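The crop shows the right-hand syringe (top pixel about (230,149)) with its thumb plate right behind the flange, so it is the spent one. Its middle is at about (0.535, 0.113), axis along x. I'll first turn the tool so the fingers close along y, then travel.

```bash
python3 -m pendant '[[[1,0,0,0,-6.5],[1,0,0,0,-6.5],[1,0,0,0,-6.6],[1,0,0,0,0],[1,-2,-2.6,0,0],[1,-2.4,-3.2,0,0],[1,-2.4,-3.2,0,0],[1,-2.4,-3.2,0,0]]]' 20
python3 -m pendant '[[[1,-2.4,-3.2,0,0],[1,-2.4,-3.2,0,0],[1,-2.4,-3.2,0,0],[1,-2.4,-3.2,0,0],[1,-2.4,-3.2,0,0],[1,-2.4,-3.2,0,0],[1,-2.4,-3.2,0,0],[1,-2.4,-3.2,0,0]]]'
```

```text
t: 1.0
tool_pos: [0.2936, 0.4421, 0.2185]
orientation: [0.005, 3.142, -0.0]
force: [0.3, 0.3, -0.6]
opening: 0.0931
gripper_force: 0.0
t: 1.8
tool_pos: [0.486, 0.1859, 0.2187]
orientation: [0.006, 3.141, 0.0]
force: [0.8, 1.2, -0.2]
opening: 0.0932
gripper_force: 0.0
```

```bash
python3 -m pendant '[[[0.75,-2.4,-3.2,0,0],[0.75,-1.7,-2.6,0,0],[0.75,-0.8,-1.5,0,0],[0.75,0,0,4,0],[0.75,0,0,4,0],[0.75,0,0,3,0],[0.75,0,0,1,0],[0.75,0,0,0,0]]]'
python3 - <<'E'
from plant import robot
import cv2
from h import *
d=robot.read_camera("side");s=robot.read_state();print(s["tool_pos"],s["opening"])
cv2.imwrite("pics/c2.png",cv2.resize(d["img"][110:240,215:345],(585,585),interpolation=2))
def px(w):
    p=d["pose"];c=p[:3,:3].T@(np.array(w)-p[:3,3]);return (d["K"]@[c[0]/-c[2],-c[1]/-c[2],1]).round(1)
print(px(s["tool_pos"]),px([.535,.113,.01]))
E
```

```text
t: 2.6
tool_pos: [0.5327, 0.1147, 0.0972]
orientation: [-0.001, -3.138, 0.0]
force: [-0.5, -0.7, 0.9]
opening: 0.0698
gripper_force: 0.0
[0.53411504 0.1148081  0.09913284] 0.0695559423204047
[281.9 178.6   1. ] [281.  200.3   1. ]
```

View pics/c2.png

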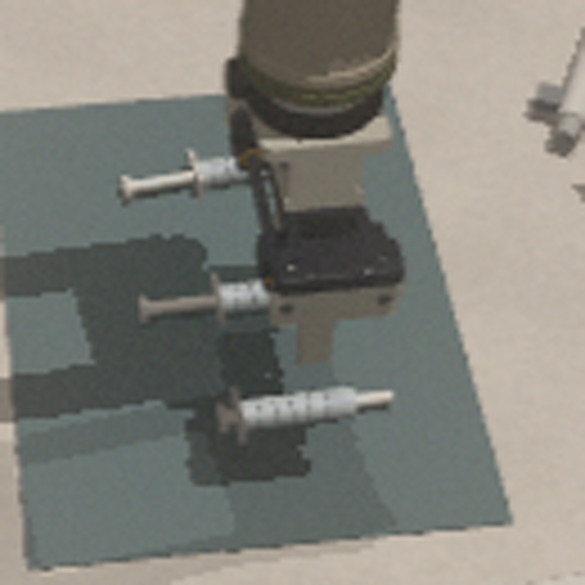

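The side crop shows the finger (315,345) directly above the middle of the spent barrel (300,405), with the neighbouring syringe clear. Next I descend.

```bash
python3 -m pendant '[[[0.75,0,-0.1,3,0],[0.75,0,0,3,0],[0.75,0,0,2,0],[0.75,0,0,1,0],[0.75,0,0,0.4,0],[0.75,0,0,0,0],[0.75,0,0,0,0]]]' 20
```

```text
t: 3.35
tool_pos: [0.5356, 0.1136, 0.0064]
orientation: [-0.0, 3.139, 0.001]
force: [-0.0, 0.3, -0.0]
opening: 0.0695
gripper_force: 0.0
```

```bash
python3 -m pendant '[[[0,0,0,0.2,0],[0,0,0,0,0],[0,0,0,0,0],[0,0,0,0,0],[0,0,0,0,0],[0,0,0,0,0],[0,0,0,0,0],[0,0,0,0,0]]]' 20
```

```text
t: 4.15
tool_pos: [0.5342, 0.1134, 0.0026]
orientation: [0.001, -3.142, -0.0]
force: [-0.2, -1.0, 0.3]
opening: 0.0196
gripper_force: 19.9
```

```bash
python3 -m pendant '[[[0,0,0,-1,0],[0,0,0,-3,0],[0,0,0,-4,0],[0,0,0,-4,0],[0,0,0,-4,0],[0,0,0,-4,0],[0,0,0,-3,0],[0,0,0,-1,0]]]' 
python3 -m pendant '[[[0,0,-2,0,0],[0,-0.3,-4,0,0],[0,-0.4,-4,0,0],[0,-0.4,-4,0,0],[0,-0.4,-4,0,0],[0,-0.4,-4,0,0],[0,-0.3,-4,0,0],[0,-0.2,-4,0,0]]]'
python3 -m pendant '[[[0,0,-4,0,0],[0,0,-3,0,0],[0,0,-1,0,0],[0,0,0,0,0],[0,0,0,0,0]]]'
python3 - <<'E'
from plant import robot
import cv2
from h import *
d=robot.read_camera("side");cv2.imwrite("pics/c3.png",d["img"])
d=robot.read_camera("top");cv2.imwrite("pics/c3t.png",d["img"])
E
```

```text
t: 4.95
tool_pos: [0.536, 0.1137, 0.2478]
orientation: [-0.001, 3.135, 0.001]
force: [0.7, -0.2, -0.1]
opening: 0.0191
gripper_force: 19.9
t: 5.75
tool_pos: [0.5576, -0.188, 0.2412]
orientation: [0.0, -3.14, -0.001]
force: [0.2, 0.1, -1.1]
opening: 0.0196
gripper_force: 19.9
t: 6.25
tool_pos: [0.5582, -0.2655, 0.2419]
orientation: [0.001, -3.141, -0.002]
force: [0.1, 0.4, -0.8]
opening: 0.0196
gripper_force: 19.9
```

View pics/c3.png

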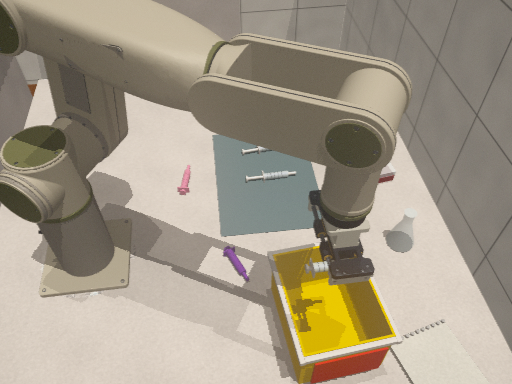

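The side picture shows the syringe held at about (318,267), over the bin mouth; the drawn ones are in place at (257,150) and (271,176). I lower into the mouth and release.

```bash
python3 -m pendant '[[[0,0,0,2,0],[0,0,0,4,0],[0,0,0,4,0],[0,0,0,3,0],[0,0,0,1,0],[0,0,0,0,0],[0,0,0,0,0]]]'
python3 -m pendant '[[[0.7,0,0,0,0],[0.7,0,0,0,0],[0.7,0,0,0,0],[0.7,0,0,0,0],[0.7,0,0,0,0],[0.7,0,0,0,0]]]'
python3 -m pendant '[[[0.7,0,0,-2,0],[0.7,0,0,-4,0],[0.7,0,0,-4,0],[0.7,0,0,-4,0],[0.7,0,0,-2,0],[0.7,0,0,-1,0],[0.7,0,0,0,0]]]'
python3 -m pendant '[[[0.7,1,2,0,0],[0.7,1,4,0,0],[0.7,1,4,0,0],[0.7,1,4,0,0],[0.7,1,4,0,0],[0.7,1,3,0,0],[0.7,0,2,0,0],[0.7,0,0,0,0]]]'
python3 - <<'E'
from plant import robot
import cv2
d=robot.read_camera("side");cv2.imwrite("pics/c4.png",d["img"])
E
```

```text
t: 7.05
tool_pos: [0.5595, -0.2666, 0.1047]
orientation: [-0.002, 3.139, -0.002]
force: [1.1, -1.4, -0.0]
opening: 0.0194
gripper_force: 19.9
t: 7.65
tool_pos: [0.5583, -0.2666, 0.1026]
orientation: [0.0, -3.142, -0.0]
force: [-0.1, -0.6, -0.1]
opening: 0.0621
gripper_force: 0.0
t: 8.35
tool_pos: [0.5589, -0.2669, 0.2739]
orientation: [-0.0, 3.14, -0.002]
force: [-0.0, 0.6, 0.4]
opening: 0.0652
gripper_force: 0.0
t: 9.15
tool_pos: [0.4971, -0.0342, 0.2704]
orientation: [0.005, -3.139, -0.002]
force: [-0.3, -0.2, 0.5]
opening: 0.0649
gripper_force: 0.0
```

View pics/c4.png

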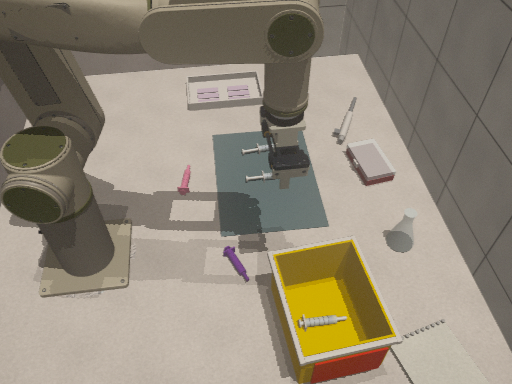

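The spent syringe lies on the bin floor at (322,322), the drawn ones are unmoved at (247,150) and (250,178), and the gripper is clear.

```bash
python3 -m pendant '[[[0.7,0,0,0,0],[0.7,0,0,0,0],[0.7,0,0,0,0]]]' >/dev/null; python3 -c "
from plant import robot
print(robot.close_job())"
```

```text
the job is handed in; nothing more can be done
None
```

The spent syringe is lying on the floor of the sharps bin, the two drawn syringes look unmoved in the last picture, and the job is handed in at about 9.5 s; no verdict came back.

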